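Put the work tray away in the bench cabinet

ROBOT

A 6-joint arm with a two-finger parallel gripper is mounted at the origin on the work surface. World frame = base frame: x ahead of the robot, y to its left, z up, the work surface at z = 0. Lengths are in m, angles in rad, forces in N, time in s.
With the tool pointing down it reaches from about 0.3 to 0.85 m from the base axis. Payload 4.2 kg.
Tool frame: the origin (TCP) lies on the front face of the gripper's body, between the roots of the fingers; the fingertips stand 78 mm ahead of it and the grasp point (between the pads) lies 60 mm ahead of it (arm.tcp_to_grasp is the distance from the TCP to the grasp point, in m); z points along the fingers, y is the line along which they close (so a half turn about z gives the same grasp; the last joint's range is limited). The gripper opens to 91 mm and grips with 3 to 60 N. Pads are 32 mm wide; open, the fingers measure 118 mm over their backs; the gripper's body (76 mm by 178 mm) begins 60 mm behind the grasp point.
Start: joints at [1.312, 0.32, 1.565, -0, 1.257, -0.02], TCP at [0.136, 0.559, 0.292] pointing down, gripper open.
Joint ranges: [-3.11, 3.11], [-0.84, 2.01], [0.21, 2.61], [-1.34, 4.49], [0.05, 2.63], [-2.56, 2.56]. Speed limits (rad/s): [2.57, 2.57, 3.14, 3.14, 3.14, 3.14].

INTERFACE

Orientations are given as a unit quaternion [w, x, y, z].
In Python, from workcell import arm, viewer, spotter gives the robot as it stands. Calls block until the motion is done:
- arm.reach(position, orientation): joint-space move of the TCP to a pose.
- arm.line_to(position, rotation=None, speed=0.15): straight line of the TCP; rotation=None keeps the orientation; speed is the mean speed in m/s.
- arm.movej(angles): joint-space move.
- arm.ungrasp() and arm.gripper_close(f_grip=None): open the fingers fully, or close them until they stop; f_grip is the grip in N (None keeps the last).
- arm.sleep(seconds).
- arm.solve_ik(position, orientation): joint angles nearest the present ones, or None.
- arm.read_state(): the state.
- viewer.get_image(name): name is "scene" or "top"; returns a dict with "pixels" (400x640x3 uint8, blue, green, red), "z_map" (400x640 float32, m along the optical axis (not along the pixel's ray), 0 where there is no reading), "fovy" (degrees; the focal length in pixels is half the picture's height over the tangent of half this angle, whatever the lens; pixels are square), "cx", "cy" (the principal point, pixels), "distortion" ([k1, k2, p1, p2, k3] as OpenCV has them; the pictures are not rectified), "pose" (4x4, takes a point from camera to world coordinates). Camera axes: x right, y up, looking along -z (the intrinsics and any distortion apply to the point x, -y, -z); pixel columns grow to the right and rows downward; lengths in m; the calibration is good to about 2 mm. A picture is of the moment at which its call begins.
A pose or a line that the arm cannot do raises arm.IKError and nothing moves.
- arm.close_job(): hands the job in; it is judged then, once.
Trained networks look in the newest picture that a camera, given by its name, has taken for a name from the list of things; names that differ only in an ending like _2 or _b are one class to them, and where a whole thing is asked for, a point or a joint stands for the part that bears it (a point fixed in the world has none). Each returns a list of dicts, best first, with "conf" (0 to 1); they miss things now and then, are a little off and sometimes report something else, mostly with a low value. They report only what shows in the picture. A call takes as long as a camera call. They do not tell look-alikes from the thing itself.
- spotter.spot_in(camera, thing): "xy" ([column, row] as shares, 0 to 1, of the picture: columns of its width, rows of its height, amid what is visible of it).
- spotter.masks_of(camera, thing): "mask" (400x640 bool, what is visible of it) and "xy" ([column, row] as shares, 0 to 1, of the picture: columns of its width, rows of its height, amid what is visible of it).
- spotter.mark_of(camera, thing): "xy" ([column, row] as shares, 0 to 1, of the picture: columns of its width, rows of its height: a listed point, or the origin of a listed thing).
The state is a dict: "time_s": time; "joint_pos": joint angles; "joint_vel": joint speeds; "joint_torque": joint torques, N m; "tcp_pos": TCP position; "tool_rot": TCP orientation; "contact_force": force on the tool from outside, world axes, zero at the start; "moment": the same for the moment, N m; "gripper_width": finger opening in m; "grip_force": force on a finger pad.
Only numpy, scipy, OpenCV 4.12 (cv2) and the standard library are available. Lean on these libraries where they do the work, as an engineer would, in place of code of your own. Each camera call takes 0.05 s, during which the arm holds its last target. There are 200 camera calls.

TASK

Slide the plywood work tray, with its wax block still in it, lengthwise along the bench into the empty bay of the low cabinet until it is fully in and no longer sticks out of the front; then slide the shutter fully across so that the bay is closed. Keep the tray down on the bench the whole time rather than lifting it, and leave the tumbler, the white box and the file alone.

Things in the scene. Friction and masses are not known exactly. Their poses are not given: they have to be found in the camera images.
- cabinet: Low fixed wooden bench cabinet, 58 mm high, 150 deep, 370 wide (y -85 to +285; solid wood left of y = +68). Origin: on the bench, in the middle of the bay's mouth, in the plane of the front; x points into the bay (away from the robot), y left along the front. Bay: y -68 to +68 mm, 137 mm deep, no floor (the bench), open at the front, 46 mm high under its clear roof.
- roof_edge (a point): Middle of the lower front edge of the bay's 12 mm thick clear acrylic roof (46 mm above the bench). The roof is set back 22 mm behind the cabinet's front, so over the first 22 mm the bay is open above, which leaves room for fingers that push the tray home.
- shutter (a joint): How far (m) the shutter stands open: 0 = closed, its middle before the middle of the bay; opens along the cabinet's +y (left), at most 0.2; clear of the bay from 0.148. Stiff (1 to 2 N), stays where left. A light wooden panel 160 mm wide, 50 high (z 6 to 56), 8 thick, running 3 to 11 mm in front of the cabinet's front.
- shutter_post (a point): Centre of the top end of the shutter's steel post, 16 mm diameter, standing upright on the middle of the shutter from z = 56 to 91 mm, 7 mm in front of the cabinet's front. The post is what one pushes (or pinches) to slide the shutter.
- tray: Loose open plywood tray, 130 mm long (its x), 112 mm wide (its y), 32 mm high, walls 8 mm thick, floor about 8 mm thick, 0.35 kg. Origin: centre of its underside; z up. It goes into the bay lengthwise, x along the bay's x (it is the same both ways round).
- wax_block: Loose blue wax block lying in the tray towards its far (+x) end, 60 x 40 x 18 mm, 45 g. Origin: centre of its underside.
- tumbler: Bystander: closed beige drinking tumbler standing on the bench, 76 mm diameter, 168 mm high. Origin: centre of its underside.
- pen_box: Bystander: white cardboard box lying on the bench, 165 (x) x 45 x 35 mm. Origin: centre of its underside.
- file: Bystander: steel hand file with a wooden handle lying on the bench, 208 mm long along its x (-105 to +103 mm, handle to -x), 20 mm wide and high. Origin: on its underside near mid-length.
There are look-alikes about, which are no part of the job. Of the things that look like the tray, take the one that is farthest from the robot's base at the start.

How it is judged:
On the way:
1. the tray is fully inside the bay, with the wax block in it (x of tray in the frame of cabinet between 0.062 and 0.075 m and y of tray in the frame of cabinet between -0.02 and 0.02 m and angle between the x axis of tray and the x axis of cabinet, either way round below 0.18 rad and height (world z) of tray below 0.006 m and angle between tray's own z axis and vertical below 0.06 rad and x of wax_block in the frame of tray between -0.05 and 0.05 m and y of wax_block in the frame of tray between -0.042 and 0.042 m and z of wax_block in the frame of tray between 0 and 0.026 m), for 0.2 s.
At the end, for the whole second after the job is handed in: The tray lies flat on the bench lengthwise (within 10 degrees) inside the bay, its front end no more than 3 mm proud of the cabinet's front and within 20 mm of the bay's middle line, the wax block lies in the tray, the shutter is within 10 mm of fully closed, and all is at rest (all of step 1 and value of joint shutter below 0.01 m and linear speed of each of tray, wax_block below 0.02 m/s); the robot touches nothing.
It fails at once if the tray is lifted more than 25 mm off the bench (height (world z) of tray above 0.025 m).
It fails at once if the tray is tipped by more than about 25 degrees (angle between tray's own z axis and vertical above 0.45 rad).
It fails at once if the tumbler is moved by more than 30 mm (distance of tumbler from where it was at the start of the episode above 0.03 m).
It fails at once if the pen box is moved by more than 30 mm (distance of pen_box from where it was at the start of the episode above 0.03 m).
It fails at once if the file is moved by more than 30 mm (distance of file from where it was at the start of the episode above 0.03 m).
It also fails if it takes over 56 s, if anything falls off the work surface, if the arm or the gripper's body presses on something with over 40 N, if the wrist force passes 120 N, or if a joint passes its speed limit or range.

## Working session

There is one attempt and no reset: what is moved stays moved. The work goes in short steps, each a Python script; the robot and the scene stay as the last script left them, time stands still between calls to the robot, and variables do not carry over. Pictures are saved under pics/ and viewed, at most 10 in all, crops included, and the job is handed in when it is done.

```bash
mkdir -p pics; ls
cat > h.py <<'E'
import numpy as np, cv2
from workcell import arm, viewer, spotter
def K(im):
    f=200/np.tan(np.radians(im["fovy"])/2)
    return np.array([[f,0,im["cx"]],[0,f,im["cy"]],[0,0,1.]])
def norm(im,uv):
    return cv2.undistortPoints(np.float64(uv).reshape(-1,1,2),K(im),np.float64(im["distortion"])).reshape(-1,2)
def w_depth(im,uv):
    uv=np.float64(uv).reshape(-1,2); n=norm(im,uv)
    d=np.array([im["z_map"][int(v),int(u)] for u,v in uv])[:,None]
    P=np.hstack([n[:,:1]*d,-n[:,1:]*d,-d]); T=np.array(im["pose"])
    return P@T[:3,:3].T+T[:3,3]
def w_plane(im,uv,z):
    n=norm(im,uv); T=np.array(im["pose"])
    r=np.hstack([n[:,:1],-n[:,1:],-np.ones((len(n),1))])@T[:3,:3].T
    return T[:3,3]+r*((z-T[2,3])/r[:,2:])
E
cat > a.py <<'E'
from h import *
np.set_printoptions(precision=4,suppress=True)
for c in ("scene","top"):
    im=viewer.get_image(c); cv2.imwrite(f"pics/{c}0.png",im["pixels"])
    print(c,im["fovy"],im["distortion"],np.array(im["pose"])[:3,3])
    for t in ("tray","wax_block","cabinet","shutter","shutter_post","roof_edge","tumbler","pen_box","file"):
        for m in spotter.mark_of(c,t):
            uv=np.array(m["xy"])*[640,400]; 
            z={"shutter_post":.091,"roof_edge":.046,"wax_block":.008}.get(t,0)
            print(t,round(m["conf"],2),uv,w_plane(im,uv,z)[0])
E
python3 a.py
```

```text
pics
scene 54.1559665005427 [0.0141 0.     0.     0.     0.    ] [0.8426 0.6282 0.8488]
tray 0.88 [306.88 223.32] [ 0.4602 -0.0657  0.    ]
tray 0.84 [329.408 173.68 ] [ 0.2785 -0.2212  0.    ]
tray 0.56 [467.52 273.48] [0.1984 0.3158 0.    ]
wax_block 0.67 [305.28 228.28] [ 0.4777 -0.0449  0.008 ]
cabinet 0.84 [253.12 251.6 ] [ 0.6399 -0.0547  0.    ]Traceback (most recent call last):
  File "a.py", line 7, in <module>
    for m in spotter.mark_of(c,t):
             ~~~~~~~~~~~~~~~^^^^^
ValueError: it knows: cabinet, file, pen_box, roof_edge, shutter_post, tray, tumbler, wax_block
```

```bash
sed -i 's/"shutter",//' a.py; python3 a.py
```

```text
scene 54.1559665005427 [0.0141 0.     0.     0.     0.    ] [0.8426 0.6282 0.8488]
tray 0.63 [466.496 275.   ] [0.2043 0.3177 0.    ]
tray 0.56 [307.072 223.72 ] [ 0.4605 -0.064   0.    ]
wax_block 0.64 [302.72 226.  ] [ 0.4794 -0.0566  0.008 ]
cabinet 0.84 [252.992 251.4  ] [ 0.6399 -0.0555  0.    ]
shutter_post 0.87 [270.592 283.48 ] [0.6679 0.1253 0.091 ]
roof_edge 0.6 [246.592 245.52 ] [ 0.6566 -0.0458  0.046 ]
tumbler 0.93 [398.976 317.   ] [0.4318 0.3158 0.    ]
pen_box 0.73 [243.392 160.48 ] [ 0.4931 -0.4459  0.    ]
file 0.76 [380.928 281.2  ] [ 0.4041  0.2127 -0.    ]
top 46.67651481712802 [-0.107  0.     0.     0.     0.   ] [ 0.2252 -0.0471  1.4891]
tray 0.94 [330.88 199.52] [ 0.4611 -0.0724  0.    ]
tray 0.93 [378.624 249.12 ] [ 0.2957 -0.2205  0.    ]
tray 0.76 [211.328 282.52 ] [0.2037 0.3176 0.    ]
wax_block 0.77 [325.504 195.8  ] [ 0.4725 -0.0552  0.008 ]
cabinet 0.93 [321.024 142.8  ] [ 0.6527 -0.0456  0.    ]
shutter_post 0.76 [266.688 129.   ] [0.6769 0.1239 0.091 ]
roof_edge 0.94 [322.368 133.32 ] [ 0.6712 -0.0508  0.046 ]
tumbler 0.9 [211.904 212.4  ] [0.4298 0.3166 0.    ]
pen_box 0.77 [441.216 186.8  ] [ 0.4929 -0.4365  0.    ]
file 0.76 [246.784 216.32 ] [0.4138 0.2021 0.    ]
```

View pics/scene0.png

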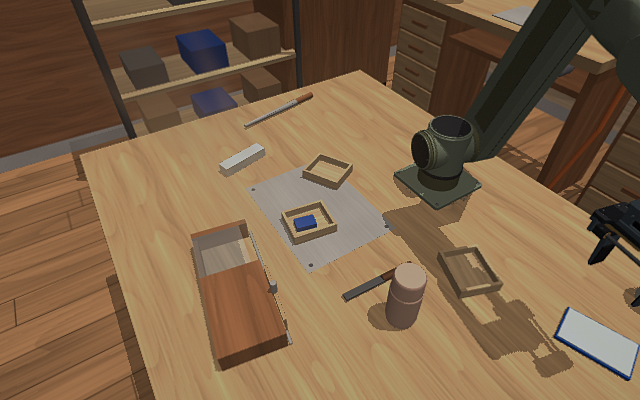

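```bash
ls pics
```

```text
scene0.png
top0.png
```

View pics/top0.png

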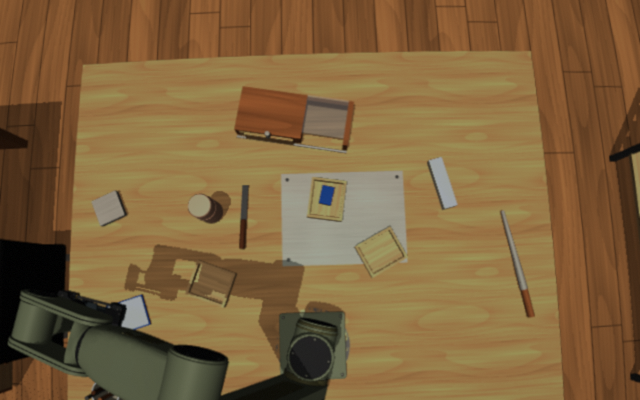

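The scene view shows the tray with the blue block at about (308,222) and empty look-alikes at (328,170) and (468,272). The bay is at about (225,250), and the shutter is open to the left with its post at (271,284). The top view agrees: tray (327,199), bay (327,117). Next I measure yaw and position from the masks.

```bash
cat > m.py <<'E'
from h import *
np.set_printoptions(precision=4,suppress=True)
def pts(im,mask,lo,hi):
    v,u=np.nonzero(mask&(im["z_map"]>0)); uv=np.c_[u,v]; P=w_depth(im,uv); k=(P[:,2]>lo)&(P[:,2]<hi)
    return P[k]
def rect(P):
    (c,s,a)=cv2.minAreaRect(np.float32(P[:,:2]*1000)); return np.array(c)/1000,s,a
if __name__=="__main__":
  for c in ("top","scene"):
    im=viewer.get_image(c)
    for t,lo,hi in (("tray",.02,.045),("cabinet",.05,.066),("wax_block",.02,.035),("shutter_post",.08,.1)):
        for m in spotter.masks_of(c,t)[:3]:
            P=pts(im,m["mask"],lo,hi)
            if len(P)>5: print(c,t,round(m["conf"],2),len(P),rect(P),np.median(P,0))
E
python3 m.py
```

```text
top tray 0.81 429 (array([ 0.4604, -0.059 ]), (111.91669464111328, 130.9657745361328), 81.25718688964844) [ 0.4658 -0.0581  0.0317]
top tray 0.65 450 (array([0.2014, 0.3143]), (133.5186004638672, 115.92386627197266), 69.7883529663086) [0.2008 0.3166 0.0319]
top tray 0.6 373 (array([ 0.2859, -0.2223]), (112.90213775634766, 130.48585510253906), 27.445383071899414) [ 0.2842 -0.2258  0.0323]
top cabinet 0.82 4801 (array([0.7275, 0.0422]), (370.6929626464844, 165.47218322753906), 80.37682342529297) [0.7326 0.053  0.0589]
top wax_block 0.46 218 (array([ 0.4725, -0.0585]), (39.63228225708008, 59.24324417114258), 76.95734405517578) [ 0.4718 -0.0575  0.0264]
top shutter_post 0.55 16 (array([0.6619, 0.1234]), (9.949851989746094, 11.803170204162598), 16.895021438598633) [0.6606 0.1236 0.0905]
scene tray 0.97 596 (array([ 0.4587, -0.0576]), (116.55382537841797, 131.4216766357422), 81.19825744628906) [ 0.4585 -0.0501  0.0299]
scene tray 0.73 833 (array([0.2006, 0.314 ]), (132.80230712890625, 115.97306823730469), 69.77926635742188) [0.2037 0.3235 0.0303]
scene tray 0.66 448 (array([ 0.2851, -0.2229]), (117.40987396240234, 131.74078369140625), 28.03889274597168) [ 0.2871 -0.2189  0.0298]
scene cabinet 0.76 8021 (array([0.7244, 0.0395]), (374.8451232910156, 160.7080841064453), 79.71154022216797) [0.738  0.0859 0.0573]
scene wax_block 0.52 225 (array([ 0.4722, -0.0566]), (40.75886535644531, 59.699134826660156), 75.14851379394531) [ 0.4726 -0.055   0.0253]
scene shutter_post 0.79 39 (array([0.664 , 0.1245]), (16.576583862304688, 11.463735580444336), 83.12897491455078) [0.664  0.1259 0.0896]
```

```bash
cat > g.py <<'E'
from h import *
from scipy.spatial.transform import Rotation as R
O=np.array([.641,-.045]); YAW=-.1735
C=np.array([[np.cos(YAW),-np.sin(YAW)],[np.sin(YAW),np.cos(YAW)]])
def W(x,y,z): return [*(O+C@[x,y]),z]
def cab(p): return C.T@(np.asarray(p)[:2]-O)
def quat(ang,p):   # tool down, finger line at ang in cabinet frame; pick nearer half turn
    best=None
    for s in (0,np.pi):
        a=YAW+ang+s; y=np.array([np.cos(a),np.sin(a),0]); z=np.array([0,0,-1.]); x=np.cross(y,z)
        q=R.from_matrix(np.c_[x,y,z]).as_quat(); q=[q[3],*q[:3]]
        j=arm.solve_ik(p,q)
        if j is None: continue
        c=abs(np.array(j)[5])
        if best is None or c<best[0]: best=(c,q)
    return best[1]
def st(t): 
    s=arm.read_state(); print(t,round(s["time_s"],2),"cab",cab(s["tcp_pos"]).round(4),"z",round(s["tcp_pos"][2],4),"F",np.round(s["contact_force"],1))
E
cat > s1.py <<'E'
from g import *; import m
np.set_printoptions(precision=4,suppress=True)
p=W(-.176,-.145,.30); q=quat(0,p); arm.reach(p,q); st("above")
arm.line_to(W(-.176,-.145,.086),speed=.12); st("down")
arm.line_to(W(-.176,-.072,.086),speed=.05); st("pushed")
arm.line_to(W(-.176,-.095,.086),speed=.1)
arm.line_to(W(-.176,-.095,.2),speed=.2)
p=W(-.30,0,.2); q=quat(np.pi/2,p); arm.reach(p,q); st("behind")
for c in ("top","scene"):
    im=viewer.get_image(c); cv2.imwrite(f"pics/{c}1.png",im["pixels"])
    for k in spotter.masks_of(c,"tray"):
        P=m.pts(im,k["mask"],.02,.045); r=m.rect(P); print(c,r,cab(r[0]))
E
python3 s1.py
```

```text
above 4.35 cab [-0.1758 -0.1444] z 0.3 F [ 0.2  0.7 -0. ]
down 6.28 cab [-0.1757 -0.1451] z 0.0865 F [-0.   0.3 -0.7]
pushed 7.89 cab [-0.176  -0.0719] z 0.086 F [ 0.1 -0.6  0.3]
behind 10.19 cab [-0.2999 -0.0001] z 0.1996 F [0.8 0.2 0.8]
top (array([ 0.286 , -0.2224]), (112.58565521240234, 130.54351806640625), 27.647464752197266) [-0.319 -0.236]
top (array([0.2021, 0.3139]), (132.59677124023438, 116.0052261352539), 70.77446746826172) [-0.4943  0.2778]
top (array([ 0.4872, -0.0172]), (111.25077056884766, 93.94119262695312), 80.24666595458984) [-0.1563  0.0008]
scene (array([0.2003, 0.3142]), (132.052978515625, 116.62086486816406), 70.0434341430664) [-0.4961  0.2777]
scene (array([ 0.4679, -0.0127]), (116.50164794921875, 131.19541931152344), 80.05741119384766) [-0.1761  0.002 ]
scene (array([ 0.2867, -0.2225]), (115.3675537109375, 132.8189239501953), 27.198333740234375) [-0.3183 -0.236 ]
```

View pics/scene1.png

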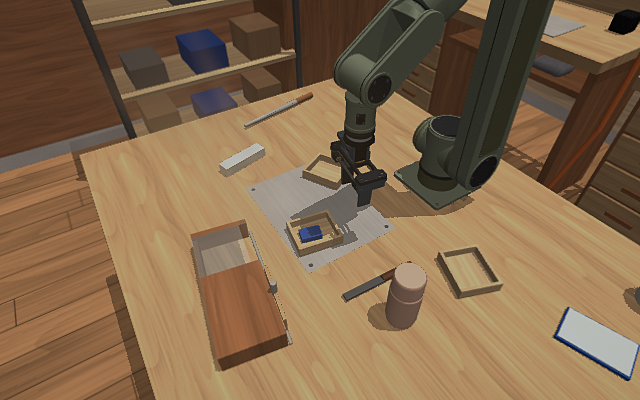

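The tray at (314,232) is lined up with the bay and the wax block is still in it. Now the push from behind.

```bash
cat > s2.py <<'E'
from g import *; import m
np.set_printoptions(precision=4,suppress=True)
arm.line_to(W(-.30,0,.086),speed=.15); st("down")
arm.line_to(W(-.08,0,.086),speed=.06); st("mid")
arm.line_to(W(-.012,0,.086),speed=.04); st("in")
arm.line_to(W(-.05,0,.086),speed=.1)
arm.line_to(W(-.08,0,.25),speed=.2)
p=W(-.1,.17,.25); arm.reach(p,quat(np.pi/2,p)); st("back")
for c in ("top","scene"):
    im=viewer.get_image(c); cv2.imwrite(f"pics/{c}2.png",im["pixels"])
    for k in spotter.masks_of(c,"tray"):
        P=m.pts(im,k["mask"],.02,.045)
        if len(P)<5: continue
        xy=np.array([cab(p) for p in P]); i=np.argsort(xy[:,0]); r=m.rect(P); print(c,len(P),cab(r[0]),r[1:],"front x",np.percentile(xy[:,0],[0,2,5]))
    for k in spotter.mark_of(c,"shutter_post"): print(c,cab(w_plane(im,np.array(k["xy"])*[640,400],.091)[0]))
    cv2.imwrite(f"pics/{c}2c.png",cv2.resize(im["pixels"][(60 if c=="top" else 190):][:180,(220 if c=="top" else 170):][:,:160],None,fx=3.3,fy=3.3))
E
python3 s2.py
```

```text
down 11.3 cab [-0.2995  0.    ] z 0.0864 F [0.1 0.6 0.4]
mid 15.12 cab [-0.0801 -0.    ] z 0.086 F [-2.2  0.4 -1.3]
in 16.97 cab [-0.0128  0.    ] z 0.086 F [-5.4  1.2  2. ]
back 19.2 cab [-0.1001  0.1693] z 0.2491 F [ 0.4 -0.3  0.6]
top 133 [ 0.0152 -0.    ] ((110.09528350830078, 21.007225036621094), 81.50687408447266) front x [0.0053 0.0055 0.0058]
top 383 [-0.3193 -0.2363] ((111.84200286865234, 131.59881591796875), 28.116783142089844) front x [-0.4008 -0.3945 -0.3899]
top 60 [-0.4366  0.3152] ((22.92715072631836, 47.025638580322266), 11.054600715637207) front x [-0.455  -0.4545 -0.452 ]
scene 821 [-0.4961  0.2783] ((132.73153686523438, 117.20359802246094), 70.27237701416016) front x [-0.5557 -0.5523 -0.55  ]
scene 254 [-0.3273 -0.2282] ((119.3945541381836, 107.81198120117188), 27.720684051513672) front x [-0.4025 -0.3959 -0.3909]
scene 78 [ 0.0092 -0.0052] ((89.78468322753906, 10.515304565429688), 83.25396728515625) front x [0.0051 0.0056 0.006 ]
scene [-0.0073  0.177 ]
```

View pics/scene2c.png

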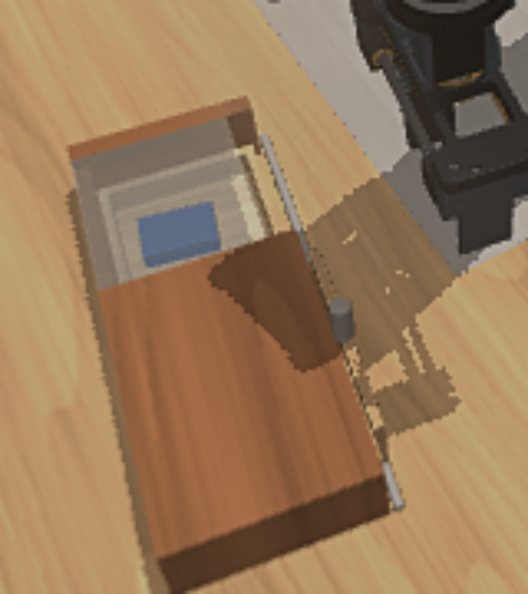

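View pics/top2c.png

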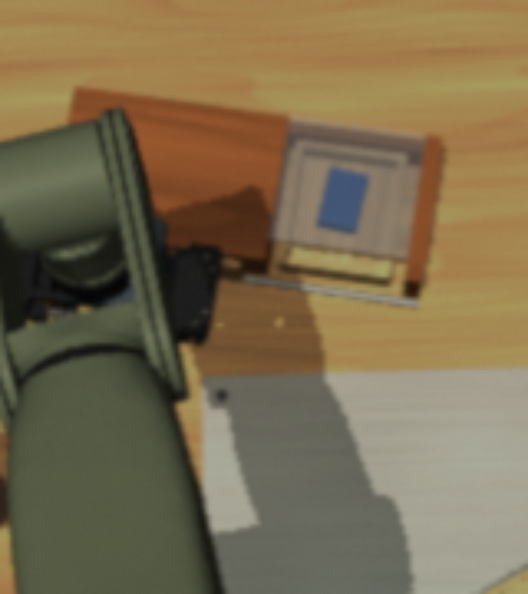

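Both pictures show the tray inside the bay (front rim at x ≈ +5 mm, so its centre is ≈ 0.070) with the wax block in it. Next I pinch the post and close the shutter.

```bash
cat > s3.py <<'E'
from g import *; import m
np.set_printoptions(precision=4,suppress=True)
p=W(-.007,.17,.25); arm.reach(p,quat(np.pi/2,p))
arm.line_to(W(-.007,.17,.14),speed=.1); st("down")
arm.gripper_close(f_grip=12); print(arm.read_state()["gripper_width"])
arm.line_to(W(-.007,.001,.14),speed=.06); st("closed"); print(arm.read_state()["gripper_width"])
arm.ungrasp(); arm.line_to(W(-.007,.001,.25),speed=.15)
p=W(-.2,.2,.28); arm.reach(p,quat(np.pi/2,p)); st("away")
for c in ("top","scene"):
    im=viewer.get_image(c); cv2.imwrite(f"pics/{c}3.png",im["pixels"])
    for t,lo,hi in (("shutter_post",.08,.1),("tray",.02,.045)):
        for k in spotter.masks_of(c,t):
            P=m.pts(im,k["mask"],lo,hi)
            if len(P)>5: 
                r=m.rect(P); print(c,t,len(P),cab(r[0]),r[1:],min(cab(p)[0] for p in P))
E
python3 s3.py
```

```text
down 21.21 cab [-0.0066  0.1702] z 0.1408 F [ 0.4  0.4 -0.2]
0.01588692587633487
closed 25.31 cab [-0.0078  0.0002] z 0.14 F [-4.6  2.1  3.5]
0.015664538118822634
away 28.48 cab [-0.1992  0.1996] z 0.2798 F [ 0.8 -0.7 -0.2]
top shutter_post 21 [-0.0089 -0.0023] ((12.5557279586792, 14.53900146484375), 87.26478576660156) -0.016448820554168728
top tray 263 [-0.4921  0.2893] ((112.39022827148438, 115.4836654663086), 71.0072021484375) -0.5574643485536258
top tray 369 [-0.3187 -0.2362] ((112.17337799072266, 130.76051330566406), 27.556575775146484) -0.3982226795210459
top tray 111 [ 0.0157 -0.0001] ((110.72462463378906, 20.571250915527344), 79.52040100097656) 0.005330889521586751
scene shutter_post 34 [-0.0089  0.0018] ((12.518363952636719, 14.51294994354248), 4.901692867279053) -0.015619101641218122
scene tray 229 [-0.3035 -0.2563] ((117.79005432128906, 82.12528991699219), 27.426292419433594) -0.3598926872614956
scene tray 816 [-0.4963  0.2781] ((131.79727172851562, 116.65000915527344), 70.0216064453125) -0.5580617327511312
scene tray 97 [ 0.0086 -0.0063] ((100.4323501586914, 12.102313995361328), 83.23086547851562) 0.004585099102935799
```

View pics/scene3.png

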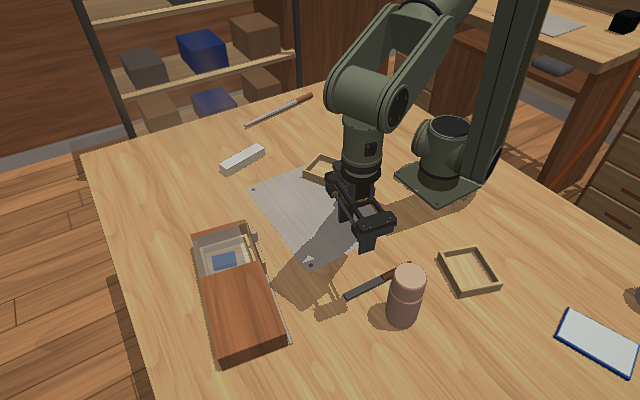

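The post at (253,238) now stands before the middle of the bay. The tray and wax block at (225,258) are inside, and the tumbler, white box and file haven't moved. Handing in.

```bash
python3 -c "
from workcell import arm
print(arm.close_job())"
```

```text
the job is handed in; nothing more can be done
None
```

The tray, with the wax block in it, is fully in the bay, the shutter is closed to within about 2 mm, and the job was handed in at about 28 s; no verdict came back.

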